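Cantilever beam: load the pin, run it out to the pointer and hold

ROBOT

A 6-joint arm with a two-finger parallel gripper is mounted at the origin on the work surface. World frame = base frame: x ahead of the robot, y to its left, z up, the work surface at z = 0. Lengths are in m, angles in rad, forces in N, time in s.
With the tool pointing down it reaches from about 0.425 to 0.925 m from the base axis. Payload 12.5 kg.
Tool frame: the origin (TCP) lies at the very end of the fingers, on their centre line; the grasp point (between the pads) lies 19 mm behind it; z points along the fingers, y is the line along which they close (so a half turn about z gives the same grasp; the last joint's range is limited). The gripper opens to 85 mm and grips with 20 to 120 N. Pads are 22 mm wide; open, the fingers measure 114 mm over their backs; the gripper's body (76 mm by 85 mm) begins 54 mm behind the grasp point. The pads swing forward as they close: fully open they stand 13 mm farther back than shut.
Start: joints at [-1.265, 0.491, 1.559, -0, 1.092, -0.106], TCP at [0.25, -0.573, 0.231] pointing down, gripper open.
Joint ranges: [-3.1, 3.1], [-0.84, 2.19], [0.05, 2.79], [-1.13, 4.28], [0.06, 2.93], [-2.69, 2.69]. Speed limits (rad/s): [2.22, 2.22, 2.79, 3.14, 3.14, 3.14].

INTERFACE

Orientations are given as a unit quaternion [w, x, y, z].
In Python, from station import arm gives the robot as it stands. The module is installed in compiled form; this text tells all that it offers.
- The arm moves only by the tool carry_out, never from a script. Its argument "targets" is text: rows parted by semicolons, each of 6 numbers parted by spaces: the shift along the world's x, y, z scaled (see below), then the turn, a rotation vector about the world's x, y, z scaled (see below). A call has 1 to 20 rows; each row is the pose to reach, as a shift and turn from the pose commanded when the call began; what a row does not reach only later rows make up. The controller multiplies each number of a shift by 150 mm and each number of a turn by 30 degrees. A row lasts 1/8 s, in which the tool goes at most 62.5 mm and 10.7 degrees, less where a joint would pass 70% of its speed; a pose out of reach is approached as far as the arm can. A call with a number of a shift or a turn outside -1 to 1 is refused whole. A call with a gripper value outside its range is refused whole. "claw" is the opening, from -1 (shut) to 1 (fully open), set as the call begins (left out, the last holds). The fingers move at their own pace and stop on an object; "newtons" is the grip in N (left out, the last holds). Time passes only in rows, so rows that repeat a pose let the fingers close. It gives the time, the measured TCP pose, the force, the opening and the grip force at its end, in the units of the state.
- arm.state(): the state, without advancing time (a new reading comes with each control period).
- arm.capture(name): name is "scene" or "top"; returns a dict with "image" (480x640x3 uint8, red, green, blue), "K" (3x3 intrinsics, pixels), "cam_to_world" (4x4, takes a point from camera to world coordinates). Camera axes: x right, y up, looking along -z (the intrinsics and any distortion apply to the point x, -y, -z); pixel columns grow to the right and rows downward; lengths in m; the calibration is good to about 2 mm. A picture is of the moment at which its call begins. There is no depth.
- arm.close_job(): hands the job in; it is judged then, once.
The state is a dict: "clock": time; "joint_pos": joint angles; "qd": joint speeds; "effort": joint torques, N m; "tcp_pos": TCP position; "orientation": TCP orientation; "contact_force": force on the tool from outside, world axes, zero at the start; "moment": the same for the moment, N m; "opening": finger opening in m; "grasp_force": force on a finger pad.
Only numpy, scipy, OpenCV 4.12 (cv2) and the standard library are available. Lean on these libraries where they do the work, as an engineer would, in place of code of your own. Each camera call takes 0.05 s, during which the arm holds its last target. There are 200 camera calls.

TASK

Set up the cantilever demonstration: of the three ring weights, put the one that fits the beam's pin properly (it goes over it without much play) right down on the pin, then slide the beam straight out over the end of the box until its outer end is level with the pointer's tip. Out there the beam would tip over, so hold it by its tail, flat on the box, and never let it tip; finish while still holding it. Leave the other two weights and everything else on the table where they are.

Things in the scene. Friction and masses are not known exactly. Their poses are not given: they have to be found in the camera images.
- stand: cream instrument box, 190 x 280 x 80 mm high (its x, y, z), fixed to the table. Origin: centre of its underside; z up. Its flat top (80 mm above the table) carries a shallow guide channel along its y: two aluminium lips 6 mm wide and 6 mm high, 78 mm apart, centred on x = 0, running from y = -110 to +140 mm. The beam lies in the channel and is slid out towards the box's -y, over the end at y = -140 mm
- beam: bare aluminium flat bar, 70 mm wide (x), 300 mm long (y), 8 mm thick, loose in the channel (4 mm play each side), its axes parallel to the box's at the start; about 0.5 kg with its pin and grip block. Origin: centre of its underside; -y is the outer end, +y the tail. Without a weight it stays put with the outer end 10 to 50 mm past the box's end; with the fitting weight on the pin it tips over once about 105 to 120 mm overhang
- beam_tip (a point): middle of the beam's outer end, on its top surface (beam x = 0, y = -150, z = 8 mm); axes as the beam's
- beam_pin (a point): foot of the upright steel pin, on the beam's top surface (beam y = -120 mm). The pin is 16 mm in diameter, 34 mm high, its top 4 mm tapered to 10 mm
- beam_grip (a point): point in the black upright grip block on the beam's tail, 22 mm above the beam's top surface and on the block's middle (beam y = +120 mm). The block is 14 mm thick (beam x), 40 mm long (beam y) and 40 mm high above the beam's top; pinch it across its 14 mm
- pointer: fixed pointer post on a round foot, beyond the box's -y end on the +x side of the beam's path; foot 52 mm, post 12 mm, 102 mm high, centred 55 mm in +x from the origin. Origin: on the table below the needle's tip; axes parallel to the box's
- pointer_tip (a point): tip of the level dark steel needle (10 mm thick, tapering), which points in the box's -x at the beam's path from 15 mm beside the beam's edge, 86 mm above the table; axes parallel to the box's. The beam's outer end is at the mark when beam_tip and this point agree along the box's y
- weight_a: plain steel ring weight, 48 mm outside, 24 mm high, bore 9 mm: too small for the pin. Origin: centre of its underside; axis z
- weight_b: plain steel ring weight, 48 mm outside, 24 mm high, bore 19 mm: the one that fits the 16 mm pin; about 0.28 kg. Origin: centre of its underside; axis z. On the pin its underside rests on the beam's top at beam_pin
- weight_c: plain steel ring weight, 48 mm outside, 24 mm high, bore 32 mm: far too loose on the pin. Origin: centre of its underside; axis z
- meter: bystander: grey hand multimeter lying flat, 85 x 160 x 35 mm (x, y, z). Origin: centre of its underside
- screwdriver: bystander: screwdriver lying on the table, along its x, about 200 mm. Origin: underside of its middle
- jar: bystander: small clear jar, 60 mm across, 75 mm high. Origin: centre of its underside
- lamp_holder: bystander: black lamp holder on a 60 x 90 mm foot, about 95 mm high. Origin: centre of its underside
Mind the look-alikes: they are no part of the job. Leave any blue or orange look-alike of the weight_b alone. Leave any orange look-alike of the pointer alone.

How it is judged:
On the way:
1. the fitting weight is down on the pin and let go, the beam not yet run out (distance between weight_b and beam_pin below 0.005 m and angle between the z axis of weight_b and the z axis of beam, either way round below 0.1 rad and contact force between the fingers and weight_b below 0.1 N and y of beam_tip in the frame of pointer_tip above 0.04 m), for 0.2 s.
At the end, for the whole second after the job is handed in: The 19 mm bore weight sits on the pin (5 mm), untouched; the beam's outer end is within 6 mm of the pointer tip along the slide; the beam is in its channel, straight (0.1 rad), level (0.05 rad), at rest, clear of pointer and table, and held at its tail half by the fingers (over 0.8 N) (y of beam_tip in the frame of pointer_tip between -0.006 and 0.006 m and angle between beam's own z axis and vertical below 0.05 rad and distance between weight_b and beam_pin below 0.005 m and angle between the z axis of weight_b and the z axis of beam, either way round below 0.1 rad and contact force between the fingers and weight_b below 0.1 N and angle between the y axis of beam and the y axis of stand, either way round below 0.1 rad and x of beam in the frame of stand between -0.008 and 0.008 m and contact force between the fingers and beam above 0.8 N and contact force between beam and stand above 1 N and y of the grasp point in the frame of beam above 0.03 m and contact force between beam and pointer below 0.1 N and contact force between beam and table below 0.1 N and linear speed of beam below 0.01 m/s); the arm keeps its last pose, push and grip.
It fails at once if the beam tipped (angle between beam's own z axis and vertical above 0.15 rad).
It fails at once if another weight disturbed (moved more than 30 mm) (distance of any of weight_a, weight_c from where it was at the start of the episode above 0.03 m).
It fails at once if a bystander object disturbed (moved more than 30 mm) (distance of any of meter, screwdriver, jar, lamp_holder from where it was at the start of the episode above 0.03 m).
It also fails if it takes over 58 s, if anything falls off the work surface, if the arm or the gripper's body presses on something with over 40 N, if the wrist force passes 120 N, or if a joint passes its speed limit or range.

## Working session

There is one attempt and no reset: what is moved stays moved. The work goes in short steps, Python scripts to look and compute and a tool call to move; the robot and the scene stay as the last step left them, time stands still between calls to the robot, and variables do not carry over. Pictures are saved under pics/ and viewed, at most 10 in all, crops included, and the job is handed in when it is done.

Besides the shell and the picture viewer there is one more tool, called by a JSON object that holds its "api" and its "payload". carry_out: Moves the arm, as the interface text tells. Shifts and turns lie within -1 to 1; 1 stands for 150 mm of shift or 30 degrees of turn. Its arguments: {"type":"object","properties":{"targets":{"type":"string"},"claw":{"type":"number"},"newtons":{"type":"number"}},"required":["targets"]}

```bash
mkdir -p pics; python3 - <<'E'
from station import arm
import cv2,pickle
d={}
for n in("scene","top"):
    c=arm.capture(n);d[n]=c
    cv2.imwrite(f"pics/{n}0.png",c["image"][...,::-1])
    print(n,c["K"],c["cam_to_world"],c.keys())
pickle.dump(d,open("d0.pkl","wb"))
print(arm.state())
E
```

```text
scene [[434.48686785   0.         318.18796566]
 [  0.         434.48686785 243.36187729]
 [  0.           0.           1.        ]] [[ 0.66202101 -0.51297871  0.54642568  1.11505382]
 [ 0.7493301   0.43818563 -0.49648541 -0.4915547 ]
 [ 0.01525056  0.73813698  0.67447848  0.7520232 ]
 [ 0.          0.          0.          1.        ]] dict_keys(['image', 'K', 'cam_to_world'])
top [[539.87828797   0.         317.82185465]
 [  0.         539.87828797 241.89870377]
 [  0.           0.           1.        ]] [[ 4.73287990e-02  9.78292205e-01 -2.01753182e-01  2.69061329e-01]
 [-9.98878646e-01  4.65955251e-02 -8.38493641e-03  5.42484292e-04]
 [ 1.19787754e-03  2.01923794e-01  9.79400504e-01  1.38717309e+00]
 [ 0.00000000e+00  0.00000000e+00  0.00000000e+00  1.00000000e+00]] dict_keys(['image', 'K', 'cam_to_world'])
{'clock': 0.1, 'joint_pos': array([-1.26456927e+00,  4.91520372e-01,  1.55940267e+00,  6.34645811e-06,
        1.09170419e+00, -1.05613760e-01]), 'qd': array([-3.99666867e-05, -1.63759397e-03, -5.20074104e-04, -3.42627429e-04,
       -8.60818715e-05,  4.36777082e-04]), 'effort': array([ 3.00271575e-03, -6.19444156e+01, -2.62028182e+01, -1.28094907e-04,
        2.90260090e-03,  1.18171712e-05]), 'tcp_pos': array([ 0.25013759, -0.57253786,  0.2307682 ]), 'orientation': array([-5.14971585e-04,  9.78873373e-01,  2.04466749e-01, -4.89995831e-05]), 'contact_force': array([ 0.33316138, -0.20178743,  0.4876911 ]), 'moment': array([-0.01036116, -0.01031888, -0.02936506]), 'grasp_force': 0.0, 'opening': 0.08566691087433466}
```

View pics/scene0.png

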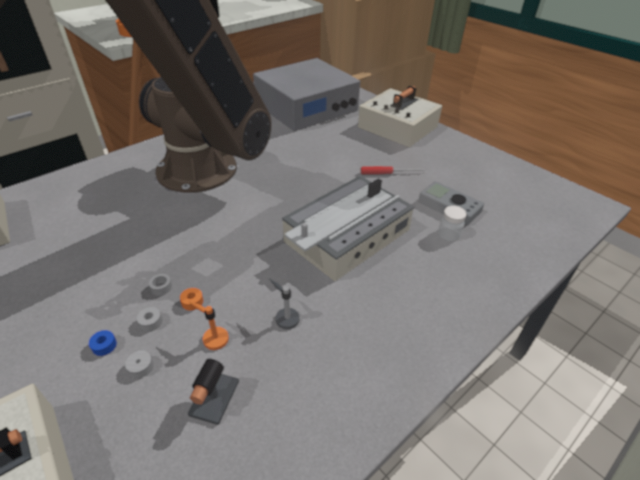

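View pics/top0.png

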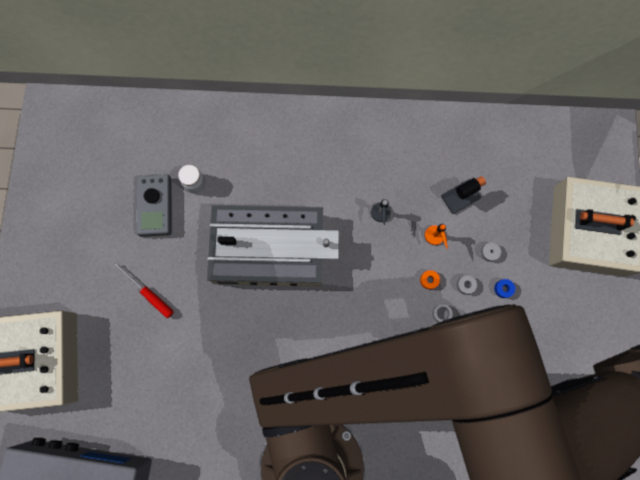

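The top view shows the box at about (265,245), with the beam's outer end near (338,245) and the dark pointer at (381,210). The grey rings are at (492,252), (468,285) and (444,314), and the look-alikes are orange or blue. I'll zoom in on the details.

```bash
cat > h.py <<'E'
import numpy as np
def ray(c,u,v,z):
    K,T=c["K"],c["cam_to_world"]
    d=T[:3,:3]@np.array([(u-K[0,2])/K[0,0],-(v-K[1,2])/K[1,1],-1.])
    o=T[:3,3]; return o+d*(z-o[2])/d[2]
def proj(c,p):
    T=c["cam_to_world"];q=T[:3,:3].T@(np.asarray(p)-T[:3,3]);K=c["K"]
    return np.array([K[0,2]-K[0,0]*q[0]/q[2],K[1,2]+K[1,1]*q[1]/q[2]])
E
python3 - <<'E'
import pickle,cv2,numpy as np
d=pickle.load(open("d0.pkl","rb"))
t=d["top"]["image"][...,::-1]; s=d["scene"]["image"][...,::-1]
a=cv2.resize(t[190:300,200:400],(800,440),interpolation=cv2.INTER_CUBIC)   # x4
cv2.imwrite("pics/a.png",a)
b=cv2.resize(t[235:335,425:525],(400,400),interpolation=cv2.INTER_CUBIC) #x4
e=cv2.resize(s[265:385,80:200],(400,400),interpolation=cv2.INTER_CUBIC)
cv2.imwrite("pics/b.png",np.hstack([b,e]))
E
```

```text
(no output)
```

View pics/a.png

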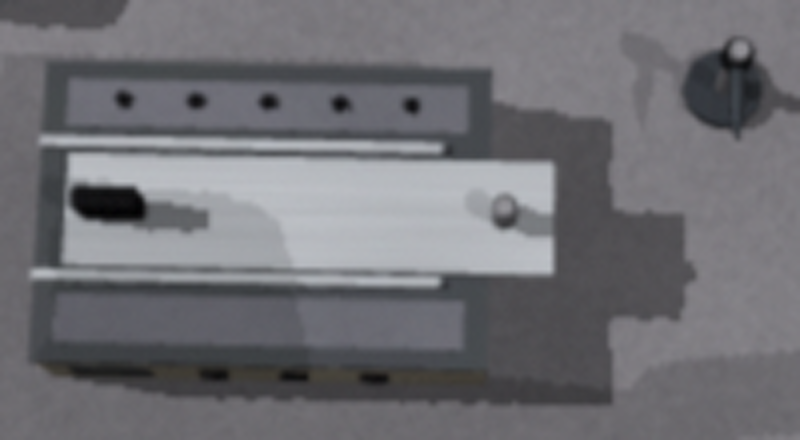

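View pics/b.png

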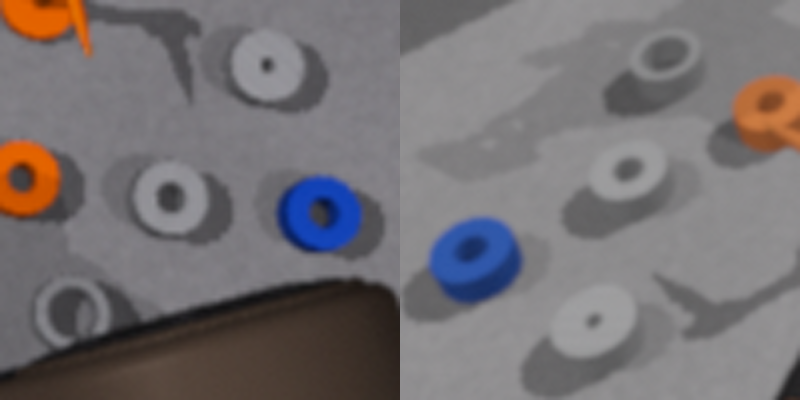

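weight_b is the middle grey ring, with its top centre at about (467.6,284.4) in top and (148.4,316) in scene. weight_a has the tiny bore and weight_c the wide one. In the x4 crop the beam's outer corners are at (555,160) and (555,274), the pin top is at (505,208) and the needle tip is at (738,138).

```bash
python3 - <<'E'
import pickle,numpy as np
from h import *
np.set_printoptions(precision=4,suppress=True)
d=pickle.load(open("d0.pkl","rb"));t=d["top"];s=d["scene"]
A=lambda u,v,z:ray(t,(u+.5)/4-.5+200,(v+.5)/4-.5+190,z)
for n,p in dict(o1=(555,160,.088),o2=(555,274,.088),t1=(66,153,.088),t2=(62,266,.088),pintop=(505,206,.122),tip=(738,137,.091),b1=(72,188,.128),b2=(143,195,.128),b3=(143,219,.128),s1=(491,69,.08),s2=(47,63,.08),s3=(489,370,.08)).items(): print(n,A(*p))
print("wb",ray(t,467.6,284.4,.024),ray(s,148.4,316,.024))
# rings by threshold, scene pin/tip
for n,u,v in(("a",(267+.5)/4-.5+425,(66+.5)/4-.5+235),("blue",(321+.5)/4-.5+425,(212+.5)/4-.5+235),("or",(21+.5)/4-.5+425,(178+.5)/4-.5+235),("c",(72+.5)/4-.5+425,(313+.5)/4-.5+235)):print(n,ray(t,u,v,.024))
E
```

```text
o1 [ 0.57   -0.0376  0.088 ]
o2 [ 0.4987 -0.0404  0.088 ]
t1 [0.5601 0.2642 0.088 ]
t2 [0.4893 0.2606 0.088 ]
pintop [ 0.5325 -0.0078  0.122 ]
tip [ 0.5892 -0.1497  0.091 ]
b1 [0.5299 0.2507 0.128 ]
b2 [0.5277 0.2081 0.128 ]
b3 [0.5131 0.2069 0.128 ]
s1 [0.6284 0.0046 0.08  ]
s2 [0.619  0.2827 0.08  ]
s3 [ 0.4389 -0.0029  0.08  ]
wb [ 0.458  -0.3727  0.024 ] [ 0.4635 -0.3734  0.024 ]
a [ 0.5469 -0.4345  0.024 ]
blue [ 0.4542 -0.467   0.024 ]
or [ 0.4669 -0.2769  0.024 ]
c [ 0.383  -0.3094  0.024 ]
```

{"api": "carry_out", "payload": {"targets": "0.3 0.3 0 0 0 0;0.6 0.6 0 0 0 0;0.9 0.9 -0.1 0 0 0;0.9 0.9 -0.1 0 0 0", "claw": 1, "newtons": 30}}

```text
clock: 0.6
tcp_pos: [0.3871, -0.4348, 0.2155]
orientation: [-0.001, 0.978, 0.206, -0.0]
contact_force: [0.2, 0.0, 0.3]
opening: 0.0851
grasp_force: 0.0
```

{"api": "carry_out", "payload": {"targets": "0.25 0.22 -0.2 0 0 0;0.5 0.43 -0.6 0 0 0;0.5 0.43 -0.8 0 0 0;0.5 0.43 -0.8 0 0 0"}}

```text
clock: 1.1
tcp_pos: [0.4593, -0.3725, 0.0939]
orientation: [-0.002, 0.979, 0.205, -0.002]
contact_force: [-0.8, -0.3, -0.2]
opening: 0.0855
grasp_force: 0.0
```

```bash
python3 - <<'E'
from station import arm
import cv2,pickle,numpy as np
c=arm.capture("scene");pickle.dump(c,open("d1.pkl","wb"))
i=c["image"][...,::-1]
cv2.imwrite("pics/c.png",cv2.resize(i[190:390,60:260],(600,600),interpolation=cv2.INTER_CUBIC))
print(arm.state()["tcp_pos"])
E
```

```text
[ 0.45972219 -0.37363562  0.09597434]
```

View pics/c.png

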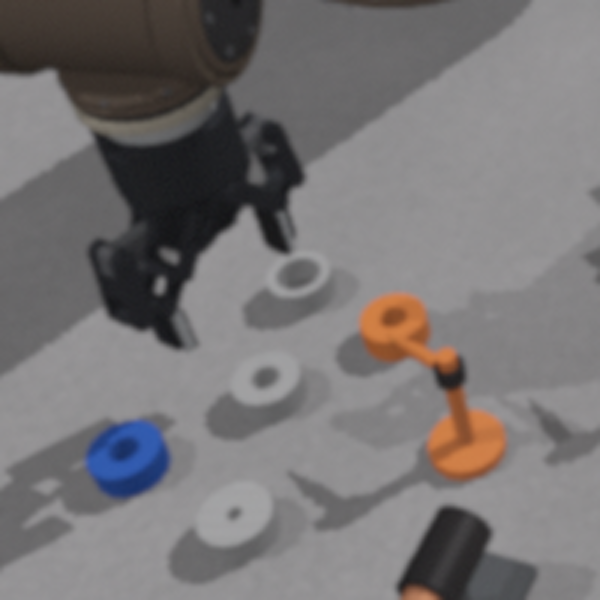

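The ring's top face centres at crop (265,378), which is pixel (148,315.7), and the finger tips are at crop (185,347) and (288,248), straddling it. I'll check the alignment numerically.

```bash
python3 - <<'E'
import pickle
from h import *
c=pickle.load(open("d1.pkl","rb"))
print(ray(c,148,315.7,.024),ray(c,138.3,289,.107), proj(c,[.4597,-.3736,.107]))
E
```

```text
[ 0.46226032 -0.37372561  0.024     ] [ 0.46296262 -0.37228675  0.107     ] [136.93498627 288.37918302]
```

{"api": "carry_out", "payload": {"targets": "0 0 -0.25 0 0 0;0 0 -0.45 0 0 0;0 0 -0.57 0 0 0;0 0 -0.59 0 0 0;0 0 -0.59 0 0 0"}}

```text
clock: 1.78
tcp_pos: [0.4605, -0.374, 0.0089]
orientation: [0.001, 0.979, 0.204, 0.0]
contact_force: [0.2, 0.2, -0.5]
opening: 0.0853
grasp_force: 0.0
```

{"api": "carry_out", "payload": {"targets": "0 0 0 0 0 0;0 0 0 0 0 0;0 0 0 0 0 0;0 0 0 0 0 0;0 0 0 0 0 0;0 0 0 0 0 0;0 0 0 0 0 0;0 0 0 0 0 0", "claw": -1, "newtons": 35}}

```text
clock: 2.78
tcp_pos: [0.4604, -0.3734, 0.0089]
orientation: [0.0, 0.979, 0.204, 0.0]
contact_force: [-1.6, 1.5, 9.1]
opening: 0.0471
grasp_force: 34.7
```

{"api": "carry_out", "payload": {"targets": "0 0 0.1 0 0 0;0 0 0.4 0 0 0;0 0 0.7 0 0 0;0 0 1 0 0 0;0 0 1 0 0 0;0 0 1 0 0 0"}}

```text
clock: 3.52
tcp_pos: [0.4598, -0.3728, 0.1575]
orientation: [-0.0, 0.979, 0.204, -0.0]
contact_force: [-0.7, 0.4, -2.8]
opening: 0.0465
grasp_force: 37.3
```

{"api": "carry_out", "payload": {"targets": "0.05 0.1 0.2 0 0 0;0.1 0.4 0.4 0 0 0;0.2 0.7 0.4 0 0 0;0.25 1 0.4 0 0 0;0.25 1 0.4 0 0 0"}}

```text
clock: 4.15
tcp_pos: [0.4974, -0.2204, 0.2165]
orientation: [-0.001, 0.979, 0.206, -0.001]
contact_force: [-0.7, 0.5, -3.3]
opening: 0.0465
grasp_force: 37.4
```

{"api": "carry_out", "payload": {"targets": "0.08 0.3 0 0 0 0;0.15 0.6 0 0 0 0;0.2 0.9 0 0 0 0;0.25 1 0 0 0 0;0.25 1 0 0 0 0;0.25 1 0 0 0 0"}}

```text
clock: 4.9
tcp_pos: [0.535, -0.0743, 0.2173]
orientation: [-0.0, 0.979, 0.204, -0.0]
contact_force: [-0.3, 0.2, -3.8]
opening: 0.0465
grasp_force: 37.5
```

{"api": "carry_out", "payload": {"targets": "0 0.2 0 0 0 0;0 0.43 0 0 0 0;0 0.43 -0.3 0 0 0;0 0.43 -0.4 0 0 0;0 0.43 -0.4 0 0 0;0 0.43 -0.4 0 0 0"}}

```text
clock: 5.65
tcp_pos: [0.5358, -0.0095, 0.1588]
orientation: [0.0, 0.979, 0.204, 0.001]
contact_force: [0.5, 0.8, -2.7]
opening: 0.0465
grasp_force: 37.5
```

```bash
python3 - <<'E'
from station import arm
import cv2,pickle,numpy as np
d={n:arm.capture(n) for n in("scene","top")};pickle.dump(d,open("d2.pkl","wb"))
i=d["scene"]["image"][...,::-1][160:260,240:360]
j=d["top"]["image"][...,::-1][190:290,280:380]
cv2.imwrite("pics/d.png",np.hstack([cv2.resize(i,(480,400),interpolation=cv2.INTER_CUBIC),cv2.resize(j,(320,320)) if 0 else cv2.copyMakeBorder(cv2.resize(j,(320,320)),0,80,0,0,0)]))
print(arm.state())
E
```

```text
{'clock': 5.75, 'joint_pos': array([-1.40445350e-01,  4.54650877e-01,  1.85905583e+00, -1.27424740e-04,
        8.25986519e-01,  1.01923431e+00]), 'qd': array([ 0.00469667,  0.00098691,  0.00474237,  0.00111726, -0.00391358,
        0.00149068]), 'effort': array([-1.22378371e-01, -5.50336361e+01, -2.14972883e+01, -3.34721000e-03,
        8.55452497e-03, -2.79940570e-03]), 'tcp_pos': array([ 0.5357117 , -0.00920567,  0.15893226]), 'orientation': array([3.66191387e-04, 9.78937925e-01, 2.04155909e-01, 8.77528254e-04]), 'contact_force': array([ 0.50142065,  0.43820072, -3.060004  ]), 'moment': array([-0.03046465,  0.0454063 , -0.02237761]), 'grasp_force': 37.48923322185874, 'opening': 0.04654270668372157}
```

View pics/d.png

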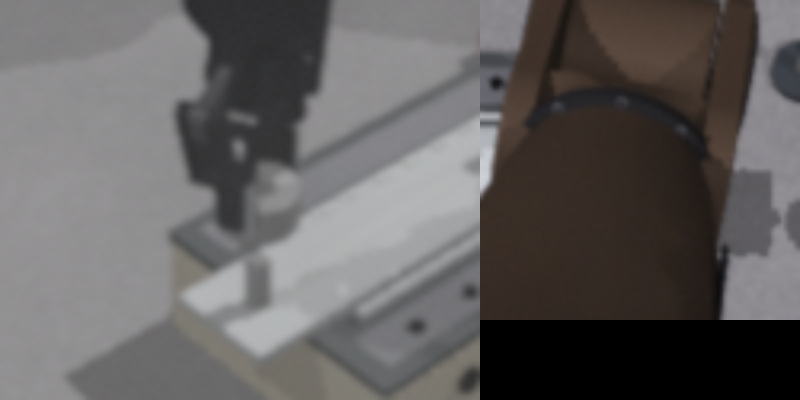

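```bash
python3 - <<'E'
import pickle
from h import *
import numpy as np
c=pickle.load(open("d2.pkl","rb"))["scene"]
P=lambda p:(proj(c,p)-[240,160]+.5)*4-.5
R=lambda u,v,z:ray(c,(u+.5)/4-.5+240,(v+.5)/4-.5+160,z)
print("pred pintop",P([.535,-.009,.122]),"foot",P([.535,-.009,.088]))
th=np.linspace(0,2*np.pi,13)
for z in(.150,.174):
  q=np.array([P([.5357+.024*np.cos(a),-.0092+.024*np.sin(a),z]) for a in th]); print(z,q.min(0),q.max(0),P([.5357,-.0092,z]))
print(R(258,262,.122),R(180,297,.088),R(261,360,.088))
E
```

```text
pred pintop [257.54662788 257.10463075] foot [257.94409686 302.30720787]
0.15 [214.87004565 192.81001357] [300.28177976 246.17095152] [257.74290626 219.0103136 ]
0.174 [213.83770358 158.45797855] [300.71347339 211.46802842] [257.4483512  184.47782894]
[ 0.5384517  -0.01157122  0.122     ] [ 0.50214958 -0.04033872  0.088     ] [ 0.57332936 -0.03904019  0.088     ]
```

{"api": "carry_out", "payload": {"targets": "0 0 -0.1 0 0 0;0 0 -0.16 0 0 0;0 0 -0.18 0 0 0;0 0 -0.2 0 0 0;0 0 -0.22 0 0 0;0 0 -0.22 0 0 0"}}

```text
clock: 6.5
tcp_pos: [0.5352, -0.0087, 0.1247]
orientation: [0.0, 0.979, 0.204, -0.0]
contact_force: [0.1, -0.3, -3.1]
opening: 0.0466
grasp_force: 37.5
```

{"api": "carry_out", "payload": {"targets": "0 0 -0.04 0 0 0;0 0 -0.08 0 0 0;0 0 -0.12 0 0 0;0 0 -0.15 0 0 0;0 0 -0.17 0 0 0;0 0 -0.17 0 0 0"}}

```text
clock: 7.25
tcp_pos: [0.5351, -0.0088, 0.0991]
orientation: [-0.0, 0.979, 0.204, -0.0]
contact_force: [-0.8, 0.0, -2.1]
opening: 0.046
grasp_force: 37.5
```

{"api": "carry_out", "payload": {"targets": "0 0 -0.01 0 0 0;0 0 -0.01 0 0 0;0 0 -0.015 0 0 0;0 0 -0.015 0 0 0"}}

```text
clock: 7.75
tcp_pos: [0.5352, -0.0088, 0.0971]
orientation: [0.0, 0.979, 0.204, 0.0]
contact_force: [0.1, 0.4, -2.3]
opening: 0.0465
grasp_force: 37.5
```

{"api": "carry_out", "payload": {"targets": "0 0 0 0 0 0;0 0 0 0 0 0;0 0 0 0 0 0;0 0 0 0 0 0;0 0 0 0 0 0;0 0 0 0 0 0", "claw": 1}}

```text
clock: 8.5
tcp_pos: [0.5352, -0.0088, 0.0971]
orientation: [0.0, 0.979, 0.204, 0.0]
contact_force: [-0.7, -0.3, -0.5]
opening: 0.0855
grasp_force: 0.0
```

{"api": "carry_out", "payload": {"targets": "0 0 0.2 0 0 0;0 0 0.5 0 0 0;0 0.3 0.8 0 0 0;0 0.6 0.8 0 0 0;0 0.9 0.8 0 0 0;0 1 0.8 0 0 0;0 1 0.8 0 0 0"}}

```text
clock: 9.38
tcp_pos: [0.5351, 0.1416, 0.2169]
orientation: [0.0, 0.979, 0.205, -0.0]
contact_force: [0.3, -0.1, -0.5]
opening: 0.0856
grasp_force: 0.0
```

```bash
python3 - <<'E'
from station import arm
import cv2,pickle,numpy as np
d={n:arm.capture(n) for n in("scene","top")};pickle.dump(d,open("d3.pkl","wb"))
i=d["scene"]["image"][...,::-1][150:270,250:430]
j=d["top"]["image"][...,::-1][190:290,200:400]
cv2.imwrite("pics/e.png",np.vstack([cv2.resize(i,(450,300),interpolation=cv2.INTER_CUBIC),cv2.resize(j,(450,225),interpolation=cv2.INTER_CUBIC)]))
print(arm.state()["tcp_pos"])
E
```

```text
[0.53520639 0.14038218 0.21691035]
```

View pics/e.png

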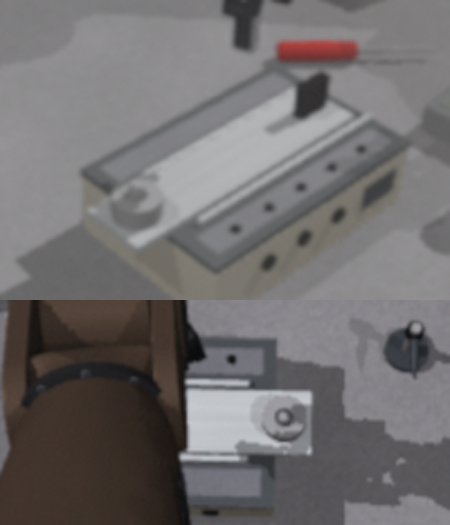

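The ring is fully down on the pin, with the pin poking through the bore, and the beam hasn't moved. Next I'll turn the tool 68° and go above the grip block.

{"api": "carry_out", "payload": {"targets": "0 0.2 0 0 0 0.3;-0.05 0.4 0 0 0 0.6;-0.05 0.6 0 0 0 0.9;-0.05 0.6 0 0 0 1;-0.05 0.6 0 0 0 1"}}

```text
clock: 10.1
tcp_pos: [0.528, 0.2302, 0.217]
orientation: [0.0, 0.893, 0.45, -0.0]
contact_force: [0.4, -0.7, 0.3]
opening: 0.0855
grasp_force: 0.0
```

{"api": "carry_out", "payload": {"targets": "0 0 0 0 0 0.3;0 0 0 0 0 0.6;0 0 0 0 0 0.9;0 0 0 0 0 1;0 0 0 0 0 1"}}

```text
clock: 10.72
tcp_pos: [0.528, 0.2302, 0.2171]
orientation: [0.0, 0.747, 0.665, -0.0]
contact_force: [-0.6, -0.6, 0.8]
opening: 0.0853
grasp_force: 0.0
```

{"api": "carry_out", "payload": {"targets": "0 0 -0.1 0 0 0.275;0 0 -0.3 0 0 0.275;0 0 -0.4 0 0 0.275;0 0 -0.4 0 0 0.275;0 0 -0.4 0 0 0.275"}}

```text
clock: 11.35
tcp_pos: [0.5282, 0.2313, 0.1579]
orientation: [0.0, 0.696, 0.718, 0.001]
contact_force: [0.4, 0.1, 0.8]
opening: 0.0856
grasp_force: 0.0
```

```bash
python3 - <<'E'
from station import arm
import cv2,pickle,numpy as np
from h import *
c=arm.capture("scene");pickle.dump(c,open("d4.pkl","wb"))
i=c["image"][...,::-1][120:240,320:440]
cv2.imwrite("pics/f.png",cv2.resize(i,(600,600),interpolation=cv2.INTER_CUBIC))
s=arm.state();print(s["tcp_pos"],s["orientation"])
P=lambda p:(proj(c,p)-[320,120]+.5)*5-.5
for z in(.128,.088):
  for y in(.211,.251): print(P([.520,y,z]),P([.534,y,z]))
for z in (.157,.170):print(P([.527-.0425,.231,z]),P([.527+.0425,.231,z]))
E
```

```text
[0.52812883 0.2313116  0.15800997] [3.81894864e-04 6.95812529e-01 7.18223047e-01 6.57675867e-04]
[236.981131   316.24491674] [257.21811082 328.46636312]
[291.04745687 287.47652594] [311.29501479 299.27993933]
[229.93081432 380.69771363] [249.62936157 393.06575853]
[282.84214348 351.48800454] [302.55265492 363.44241731]
[218.94633485 223.77151845] [344.39266834 295.94977269]
[221.1477074  201.58785711] [347.73962996 273.38735223]
```

View pics/f.png

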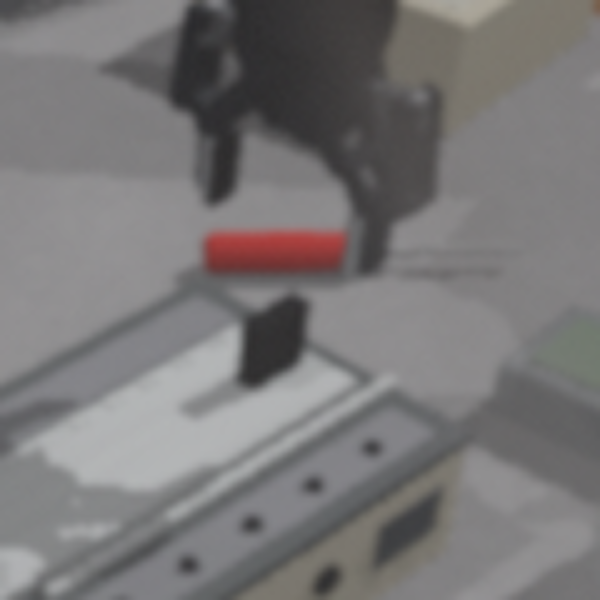

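The block's outline, crop x 240–308 with its top near y 293, agrees with the prediction, and the fingers straddle it. I'll go down and grip.

{"api": "carry_out", "payload": {"targets": "0 0 -0.15 0 0 0;0 0 -0.3 0 0 0;0 0 -0.39 0 0 0;0 0 -0.41 0 0 0;0 0 -0.41 0 0 0"}}

```text
clock: 12.02
tcp_pos: [0.528, 0.2313, 0.0961]
orientation: [0.0, 0.696, 0.718, 0.0]
contact_force: [-0.3, -0.3, -0.3]
opening: 0.0853
grasp_force: 0.0
```

{"api": "carry_out", "payload": {"targets": "0 0 0 0 0 0;0 0 0 0 0 0;0 0 0 0 0 0;0 0 0 0 0 0;0 0 0 0 0 0;0 0 0 0 0 0;0 0 0 0 0 0;0 0 0 0 0 0;0 0 0 0 0 0;0 0 0 0 0 0", "claw": -1, "newtons": 60}}

```text
clock: 13.28
tcp_pos: [0.5277, 0.2313, 0.0958]
orientation: [0.0, 0.696, 0.718, 0.0]
contact_force: [-1.2, -0.7, 5.6]
opening: 0.0134
grasp_force: 59.4
```

{"api": "carry_out", "payload": {"targets": "0.001 -0.03 0 0 0 0;0.002 -0.07 0 0 0 0;0.004 -0.11 0 0 0 0;0.005 -0.15 0 0 0 0;0.006 -0.19 0 0 0 0;0.007 -0.23 0 0 0 0;0.009 -0.27 0 0 0 0;0.01 -0.31 0 0 0 0;0.011 -0.35 0 0 0 0;0.012 -0.38 0 0 0 0;0.013 -0.4 0 0 0 0;0.013 -0.4 0 0 0 0"}}

```text
clock: 14.78
tcp_pos: [0.5299, 0.1715, 0.0958]
orientation: [0.0, 0.696, 0.718, 0.001]
contact_force: [0.0, 2.8, 4.2]
opening: 0.013
grasp_force: 59.4
```

{"api": "carry_out", "payload": {"targets": "0.001 -0.03 0 0 0 0;0.002 -0.07 0 0 0 0;0.004 -0.11 0 0 0 0;0.005 -0.15 0 0 0 0;0.006 -0.18 0 0 0 0;0.007 -0.2 0 0 0 0;0.007 -0.2 0 0 0 0;0.007 -0.2 0 0 0 0"}}

```text
clock: 15.78
tcp_pos: [0.5309, 0.1414, 0.0958]
orientation: [0.0, 0.696, 0.718, 0.0]
contact_force: [-0.1, 2.8, 5.6]
opening: 0.0131
grasp_force: 59.5
```

```bash
python3 - <<'E'
from station import arm
import cv2,pickle,numpy as np
d={n:arm.capture(n) for n in("scene","top")};pickle.dump(d,open("d5.pkl","wb"))
i=d["scene"]["image"][...,::-1][190:290,230:330]
j=d["top"]["image"][...,::-1][190:290,310:410]
cv2.imwrite("pics/g.png",np.hstack([cv2.resize(k,(400,400),interpolation=cv2.INTER_CUBIC) for k in(i,j)]))
s=arm.state();print(s["tcp_pos"],s["contact_force"],s["moment"],s["grasp_force"])
E
```

```text
[0.53094443 0.14143382 0.09580593] [-0.35638571  2.68017128  5.21626429] [ 0.4698126   0.03982312 -0.00211919] 59.47413146495819
```

View pics/g.png

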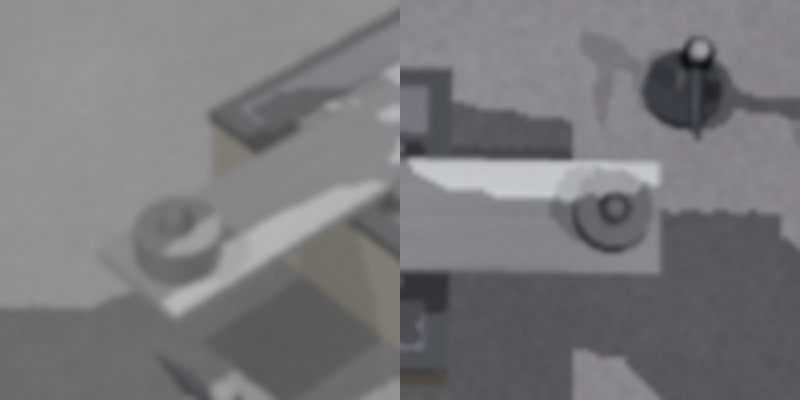

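The beam is level and its outer end sits at crop (661,160)–(661,272) in top, with the needle tip at (697,137). In scene the corners are at (100,250) and (175,318), with the tip at (158,357).

```bash
python3 - <<'E'
import pickle
from h import *
d=pickle.load(open("d5.pkl","rb"));y=np.array([-.0322,.9995,0])
T=lambda u,v,z:ray(d["top"],(u-400+.5)/4-.5+310,(v+.5)/4-.5+190,z)
S=lambda u,v,z:ray(d["scene"],(u+.5)/4-.5+230,(v+.5)/4-.5+190,z)
for F,a,b,t in((T,(661,160),(661,272),(697,137)),(S,(100,250),(175,318),(158,357))):
    p,q,r=F(*a,.088),F(*b,.088),F(*t,.086);print(p,q,r,((p+q)/2-r)@y)
E
```

```text
[ 0.57429356 -0.127571    0.088     ] [ 0.50413857 -0.12939601  0.088     ] [ 0.59044194 -0.14966979  0.086     ] 0.022825168250917082
[ 0.50735914 -0.1286015   0.088     ] [ 0.57605551 -0.12881764  0.088     ] [ 0.59125333 -0.15150067  0.086     ] 0.02437508753187364
```

{"api": "carry_out", "payload": {"targets": "0.001 -0.03 0 0 0 0;0.002 -0.06 0 0 0 0;0.003 -0.09 0 0 0 0;0.004 -0.12 0 0 0 0;0.005 -0.14 0 0 0 0;0.005 -0.155 0 0 0 0;0.005 -0.155 0 0 0 0;0.005 -0.155 0 0 0 0;0.005 -0.155 0 0 0 0;0.005 -0.155 0 0 0 0"}}

```text
clock: 17.12
tcp_pos: [0.5317, 0.1183, 0.0959]
orientation: [0.0, 0.696, 0.718, 0.001]
contact_force: [0.3, 3.7, 5.8]
opening: 0.0133
grasp_force: 59.5
```

```bash
python3 - <<'E'
from station import arm
import cv2,pickle,numpy as np
d={n:arm.capture(n) for n in("scene","top")};pickle.dump(d,open("d6.pkl","wb"))
i=d["scene"]["image"][...,::-1][190:290,230:330]
j=d["top"]["image"][...,::-1][190:290,310:410]
cv2.imwrite("pics/k.png",np.hstack([cv2.resize(k,(400,400),interpolation=cv2.INTER_CUBIC) for k in(i,j)]))
s=arm.state();print(s["tcp_pos"],s["contact_force"],s["moment"],s["grasp_force"])
E
```

```text
[0.53172422 0.11836445 0.09582562] [0.21855339 4.45580769 5.12152167] [ 0.63351461  0.06988731 -0.05554817] 59.49296772480011
```

View pics/k.png

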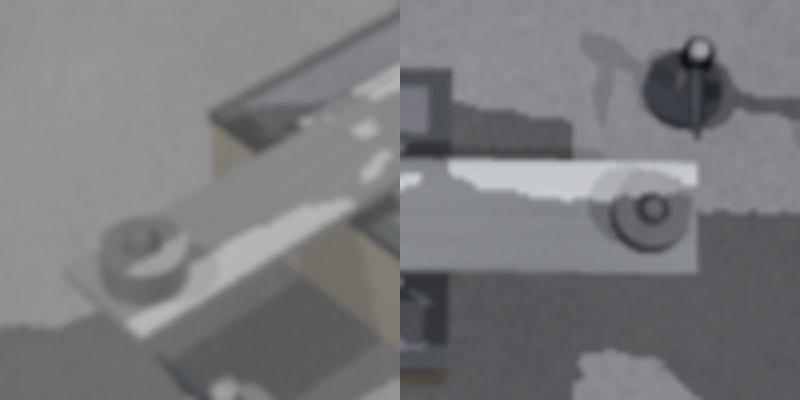

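The beam's outer end (crop x 697) is level with the needle tip (x 697). The ring is seated on the pin, the beam is flat, and the tail is firmly gripped.

```bash
python3 -c "
from station import arm
print(arm.close_job())"
```

```text
the job is handed in; nothing more can be done
None
```

I put weight_b right down on the pin and slid the beam out until its outer end was level with the pointer's tip, to within about 2 mm in the camera images. I handed the job in at about 17 s, still holding the beam flat by its tail; no verdict came back.

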